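# Mix the blue-capped bottle by turning it over

## Task

Mix the blue-capped bottle: with the crank on its stand, turn the bottle fully upside down, let it rest there for two seconds, then turn it back upright and let go of the crank. Do not turn the red-capped bottle, and leave the beaker and the little jar standing where they are.

Things in the scene. Friction and masses are not known exactly. Their poses are not given: they have to be found in the camera images.
- blue_crank (a point): Middle of the crank handle (yellow, level, 20 mm thick, reaching 52 mm from here towards the bottle, 36 mm outwards) of the mixer with the blue-capped bottle. z: bottle's axis, base to cap, up when upright. y: level, along handle, outwards. Axle parallel to y, 45 mm from here along -z, 120 mm above bench; turns 195 degrees either way, 3 to 4 N at handle, stays as left.
- red_crank (a point): Same point and axes on the equal mixer with the red-capped bottle. Each mixer: fixed base 130 x 150 mm, two uprights 135 mm high, between them a glass bottle 70 mm wide, 140 mm tall, clamped by its middle on the axle, 138 mm from the handle's middle. The handle circles 45 mm about the axle, above it when upright; it is a free-spinning sleeve, so a gripper pointing down can hold it all round.
- beaker: empty clear glass beaker, 68 mm across and 90 mm tall, loose on the bench beyond the mixers; origin at the centre of its underside, z up.
- jar: small amber glass jar with a white cap, 52 mm across and 75 mm tall, loose on the bench beyond the mixers; origin at the centre of its underside, z up.
There are look-alikes about, which are no part of the job. Several things look just like the beaker: the one meant starts farthest to the robot's right. What is shaped like the jar but green is not meant.

How it is judged:
By the outcome, as a careful person would: the job done as asked, in the order asked, and still so for the second after the job is handed in, with the robot touching nothing.
It also fails if it takes over 51 s, if anything falls off the work surface, if the arm or the gripper's body presses on something with over 40 N, if the wrist force passes 120 N, or if a joint passes its speed limit or range.

## Robot

A 6-joint arm with a two-finger parallel gripper is mounted at the origin on the work surface. World frame = base frame: x ahead of the robot, y to its left, z up, the work surface at z = 0. Lengths are in m, angles in degrees, forces in N, time in s.
With the tool pointing down it reaches from about 0.35 to 0.875 m from the base axis. Payload 4.2 kg.
Tool frame: the origin (TCP) lies on the centre line of the jaws, within the pads' length; the fingertips stand 25 mm ahead of it and the grasp point (between the pads) lies 6 mm ahead of it; z points along the fingers, y is the line along which they close (so a half turn about z gives the same grasp; the last joint's range is limited). The gripper opens to 87 mm and grips with 3 to 60 N. Pads are 19 mm wide; open, the fingers measure 117 mm over their backs; the gripper's body (75 mm by 190 mm) begins 51 mm behind the grasp point.
Start: joints at [-53.251, 22.042, 0.453, 0, -68.411, -14.817], TCP at [0.233, -0.58, 0.248] pointing down, gripper open.
Joint ranges: [-179.83, 179.83], [-69.29, 118.12], [-61.27, 80.66], [-181.25, 117.63], [-171.15, -9.14], [-177.46, 177.46]. Speed limits (degrees/s): [159.86, 159.86, 180, 180, 180, 180].

## Interface

Orientations are given as a 3x3 rotation matrix whose columns are the frame's x, y, z axes.
In Python, from station import r gives the robot as it stands.
- The arm moves only by the tool move_arm, never from a script. Its argument "series" is a list of rows, each an object with "grip": the opening, from 0 (shut) to 1 (fully open); "xyz": the shift along the tool's x, y, z in mm, a list of three; "angular": the turn, a rotation vector about the tool's x, y, z in rad, a list of three. A call has 1 to 10 rows; each row is the pose to reach, as a shift and turn from the pose commanded when the call began, along the tool's axes at that moment; what a row does not reach only later rows make up. A row lasts 1/10 s, in which the tool goes at most 50 mm and 8.59 degrees, less where a joint would pass 70% of its speed; a pose out of reach is approached as far as the arm can. A call with a gripper value outside its range is refused whole. The fingers move at their own pace and stop on an object; the grip force is fixed at half the most. Time passes only in rows, so rows that repeat a pose let the fingers close. It gives the time, the measured TCP pose, the force, the opening and the grip force at its end, in the units of the state.
- r.sense(): the state, without advancing time (a new reading comes with each control period).
- r.capture(name): name is "scene" or "side" or "wrist"; returns a dict with "img" (384x512x3 uint8, red, green, blue), "camera_matrix" (3x3 intrinsics, pixels), "k1" (the pictures are not rectified: a ray, as slopes to the right and down, at radius r is drawn at 1 + k1 r^2 times it, then the intrinsics apply), "rvec" (rotation vector, rad) and "tvec" (3), from world to camera coordinates, as OpenCV has them; the wrist camera has in their place "hand_eye" (4x4, takes a point from camera to tool coordinates, whose origin is the TCP and whose axes are the flange's). Camera axes: x right, y down, z forward; pixel columns grow to the right and rows downward; lengths in m; the calibration is good to about 2 mm. A picture is of the moment at which its call begins: read the wrist's pose just before it. There is no depth.
- r.finish_job(): hands the job in; it is judged then, once.
The state is a dict: "time_s": time; "joints": joint angles; "joint_velocities": joint speeds; "effort": joint torques, N m; "tcp_pos": TCP position; "ee_rot": TCP orientation; "wrist_force": force on the tool from outside, world axes, zero at the start; "moment": the same for the moment, N m; "gripper_width": opening from 0.0 (shut) to 1.0 (fully open); "gripper_force": force on a finger pad.
Only numpy, scipy, OpenCV 4.12 (cv2) and the standard library are available. Lean on these libraries where they do the work, as an engineer would, in place of code of your own. Each camera call takes 0.05 s, during which the arm holds its last target. There are 200 camera calls.

## Working session

There is one attempt and no reset: what is moved stays moved. The work goes in short steps, Python scripts to look and compute and a tool call to move; the robot and the scene stay as the last step left them, time stands still between calls to the robot, and variables do not carry over. Pictures are saved under pics/ and viewed, at most 10 in all, crops included, and the job is handed in when it is done.

Besides the shell and the picture viewer there is one more tool, called after "Emit:" by a JSON object that holds its "name" and its "arguments", one argument or row to a line. move_arm: Moves the arm, as the interface text tells. Its arguments: {"type":"object","properties":{"series":{"type":"array"}},"required":["series"]}

```bash
mkdir -p pics
cat > h.py <<'E'
import numpy as np, cv2, json
from station import r
def cap(n,f=None):
    s=r.sense(); c=r.capture(n)
    if f: cv2.imwrite('pics/'+f,cv2.cvtColor(c['img'],cv2.COLOR_RGB2BGR))
    if 'rvec' in c and c['rvec'] is not None:
        R=cv2.Rodrigues(np.array(c['rvec'],float))[0]; t=np.array(c['tvec'],float).ravel()
        Rw=R.T; o=-R.T@t
    else:
        H=np.array(c['hand_eye']); E=np.array(s['ee_rot']); Rw=E@H[:3,:3]; o=E@H[:3,3]+np.array(s['tcp_pos'])
    return dict(img=c['img'],K=np.array(c['camera_matrix']),k1=c['k1'],R=Rw,o=o)
def ray(c,uv):
    K=c['K']; d=np.array([(uv[0]-K[0,2])/K[0,0],(uv[1]-K[1,2])/K[1,1]]); x=d.copy()
    for _ in range(20): x=d/(1+c['k1']*(x@x))
    v=c['R']@np.array([x[0],x[1],1]); return c['o'],v/np.linalg.norm(v)
def onz(c,uv,z):
    o,v=ray(c,uv); return o+v*(z-o[2])/v[2]
def tri(c1,a,c2,b):
    o1,v1=ray(c1,a);o2,v2=ray(c2,b)
    s=np.linalg.lstsq(np.c_[v1,-v2],o2-o1,rcond=None)[0]
    p,q=o1+s[0]*v1,o2+s[1]*v2; return (p+q)/2,np.linalg.norm(p-q)
def blobs(c,lo,hi,amin=30):
    m=cv2.inRange(cv2.cvtColor(c['img'],cv2.COLOR_RGB2HSV),lo,hi)
    n,l,st,ce=cv2.connectedComponentsWithStats(m)
    return [(st[i].tolist(),ce[i].round(1).tolist()) for i in range(1,n) if st[i][4]>=amin],l
E
python3 - <<'E'
from h import *
for n in('scene','side'):
    c=cap(n,n+'0.png'); print(n,c['o'],c['R'][:,2],c['K'][0,0])
    for k,lo,hi in(('yel',(20,120,90),(34,255,255)),('blue',(100,120,60),(130,255,255)),('red',(0,150,80),(8,255,255))): print(k,blobs(c,lo,hi)[0])
E
```

```text
scene [ 1.01172789 -0.21868385  0.79018578] [-0.50211123  0.22829807 -0.83412487] 351.0682093248047
yel [([341, 117, 35, 13, 290], [357.7, 123.0]), ([200, 147, 37, 23, 342], [218.2, 157.9])]
blue [([301, 0, 42, 33, 1127], [320.3, 14.4]), ([475, 2, 37, 48, 1022], [495.1, 25.6]), ([299, 116, 21, 21, 365], [308.7, 125.7]), ([428, 280, 24, 15, 57], [437.9, 288.2])]
red [([154, 168, 23, 24, 436], [165.5, 179.0])]
side [0.12648477 0.71774592 0.92986406] [ 0.41629791 -0.62341089 -0.66185716] 470.92257593170496
yel [([295, 180, 19, 26, 211], [304.3, 191.6]), ([185, 268, 38, 31, 415], [203.3, 283.0])]
blue [([327, 0, 18, 13, 110], [333.1, 3.8]), ([435, 99, 19, 12, 129], [444.0, 104.3]), ([238, 235, 23, 23, 440], [249.5, 245.7])]
red [([312, 151, 19, 17, 268], [321.0, 158.8])]
```

View pics/scene0.png

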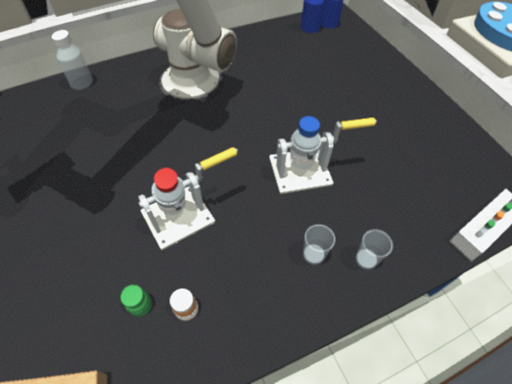

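View pics/side0.png

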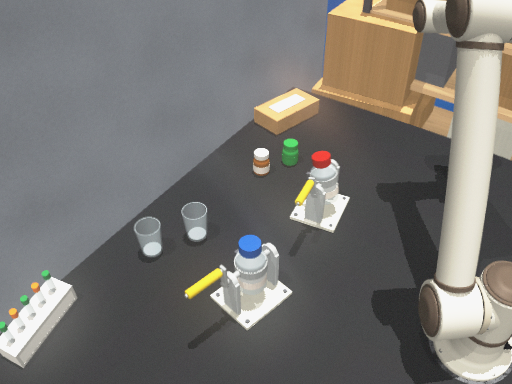

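The scene view shows the blue-capped mixer: cap at (309,126), yellow handle at (358,123). The red mixer is at (166,179) with its handle at (218,158), the beakers are at (318,245) and (373,250), and the jar is at (184,304). The side view agrees, with the blue cap at (250,246) and its handle at (203,283).

Run:
```python
from h import *
P={}
for n in('scene','side'):
    c=cap(n); b,l=blobs(c,(20,120,90),(34,255,255))
    tgt={'blue':(358,123) if n=='scene' else (203,283),'red':(218,158) if n=='scene' else (304,192)}
    cb=blobs(c,(100,120,60),(130,255,255))[0]
    cap_=(309,126) if n=='scene' else (249.5,245.7)
    for k,t in tgt.items():
        i=l[tuple(np.argwhere(l>0)[np.argmin(((np.argwhere(l>0)[:,::-1]-t)**2).sum(1))])]
        pts=np.argwhere(l==i)[:,::-1].astype(float); m=pts.mean(0)
        d=np.linalg.svd(pts-m,full_matrices=False)[2][0]
        s=(pts-m)@d; P[n,k]=(c,m,m+d*s.min(),m+d*s.max())
        print(n,k,[onz(c,q,.165).round(4).tolist() for q in P[n,k][1:]])
    P[n,'cap']=(c,cap_)
    print(n,'cap',onz(c,cap_,.185).round(4))
for k in('blue','red'): 
    A=P['scene',k];B=P['side',k]; print(k,'mid',tri(A[0],A[1],B[0],B[1]))
    for i in(2,3):
        for j in(2,3):
            p,e=tri(A[0],A[i],B[0],B[j]); print(i,j,p.round(4),round(e,4))
A=P['scene','cap'];B=P['side','cap'];print('cap',tri(A[0],A[1],B[0],B[1]))
s=r.sense();print(s['ee_rot'],s['time_s'])
```

```text
scene blue [[0.5435, 0.2848, 0.165], [0.5535, 0.3296, 0.165], [0.5339, 0.2415, 0.165]]
scene red [[0.5093, -0.0765, 0.165], [0.5032, -0.0316, 0.165], [0.5151, -0.1196, 0.165]]
scene cap [0.5204 0.1533 0.185 ]
side blue [[0.5448, 0.282, 0.165], [0.5349, 0.2366, 0.165], [0.5543, 0.3261, 0.165]]
side red [[0.5102, -0.079, 0.165], [0.5171, -0.1295, 0.165], [0.5035, -0.0302, 0.165]]
side cap [0.513  0.1596 0.185 ]
blue mid (array([0.54433998, 0.28324974, 0.16654145]), np.float64(0.0010029333083470561))
2 2 [0.5473 0.2793 0.1951] 0.0741
2 3 [0.5541 0.3275 0.1667] 0.0018
3 2 [0.5346 0.239  0.1673] 0.0026
3 3 [0.5414 0.2867 0.1414] 0.0756
red mid (array([ 0.50981104, -0.07708346,  0.16629585]), np.float64(0.001116688819619441))
2 2 [ 0.5099 -0.0577  0.2049] 0.0531
2 3 [ 0.5034 -0.0312  0.1646] 0.0011
3 2 [ 0.516  -0.1218  0.1693] 0.0052
3 3 [ 0.5103 -0.0962  0.1274] 0.0549
cap (array([0.51592464, 0.15619516, 0.17991015]), np.float64(0.0009406339531604528))
[[-9.27639416e-01 -3.73476602e-01 -5.84195625e-04]
 [-3.73477042e-01  9.27638707e-01  1.15299409e-03]
 [ 1.11306158e-04  1.28774642e-03 -9.99999165e-01]] 0.2
```

```bash
cat >> h.py <<'E'
D=np.array([.2152,.9766,0]); X=-D; Z=np.array([0,0,-1.]); RT=np.c_[X,np.cross(Z,X),Z]
MID=np.array([.5463,.2923,.165])
def rel(p,Rt=RT):
    s=r.sense();E=np.array(s['ee_rot']); d=E.T@(np.array(p)-s['tcp_pos'])*1000
    print('t',s['time_s'],'tcp',np.round(s['tcp_pos'],4),'xyz',d.round(1).tolist(),'ang',cv2.Rodrigues(E.T@Rt)[0].ravel().round(4).tolist(),'F',np.round(s['wrist_force'],1),s['gripper_width'])
E
python3 -c "
from h import *
rel([*(MID+.005*D)[:2],.30])"
```

```text
t 0.2 tcp [ 0.2334 -0.5795  0.2469] xyz [-618.7, 696.0, -52.3] ang [0.0012, 0.0005, -0.9712] F [ 0.2  0.1 -0.8] 1.000027191885269
```

Emit:
{"name": "move_arm", "arguments": {
  "series": [
    {"grip":1,"xyz":[-618.7,696,-52.3],"angular":[0,0,-0.971]},
    {"grip":1,"xyz":[-618.7,696,-52.3],"angular":[0,0,-0.971]},
    {"grip":1,"xyz":[-618.7,696,-52.3],"angular":[0,0,-0.971]},
    {"grip":1,"xyz":[-618.7,696,-52.3],"angular":[0,0,-0.971]},
    {"grip":1,"xyz":[-618.7,696,-52.3],"angular":[0,0,-0.971]},
    {"grip":1,"xyz":[-618.7,696,-52.3],"angular":[0,0,-0.971]},
    {"grip":1,"xyz":[-618.7,696,-52.3],"angular":[0,0,-0.971]},
    {"grip":1,"xyz":[-618.7,696,-52.3],"angular":[0,0,-0.971]},
    {"grip":1,"xyz":[-618.7,696,-52.3],"angular":[0,0,-0.971]},
    {"grip":1,"xyz":[-618.7,696,-52.3],"angular":[0,0,-0.971]}
  ]
}}

```text
time_s: 1.2
tcp_pos: [0.4018, -0.1077, 0.276]
ee_rot: [[-0.215, -0.977, 0.001], [-0.977, 0.215, 0.0], [-0.0, -0.001, -1.0]]
wrist_force: [1.1, -0.8, 0.0]
gripper_width: 1.001
gripper_force: 0.0
```

```bash
python3 -c "
from h import *
rel([*(MID+.005*D)[:2],.30])"
```

```text
t 1.2 tcp [ 0.4018 -0.1077  0.276 ] xyz [-426.8, -55.1, -23.8] ang [-0.0009, 0.0003, 0.0001] F [ 1.1 -0.8  0. ] 1.000918207684564
```

Emit:
{"name": "move_arm", "arguments": {
  "series": [
    {"grip":1,"xyz":[-427,-55,-24],"angular":[0,0,0]},
    {"grip":1,"xyz":[-427,-55,-24],"angular":[0,0,0]},
    {"grip":1,"xyz":[-427,-55,-24],"angular":[0,0,0]},
    {"grip":1,"xyz":[-427,-55,-24],"angular":[0,0,0]},
    {"grip":1,"xyz":[-427,-55,-24],"angular":[0,0,0]},
    {"grip":1,"xyz":[-427,-55,-24],"angular":[0,0,0]},
    {"grip":1,"xyz":[-427,-55,-24],"angular":[0,0,0]},
    {"grip":1,"xyz":[-427,-55,-24],"angular":[0,0,0]},
    {"grip":1,"xyz":[-427,-55,-24],"angular":[0,0,0]},
    {"grip":1,"xyz":[-427,-55,-24],"angular":[0,0,0]}
  ]
}}

```text
time_s: 2.2
tcp_pos: [0.5481, 0.299, 0.2978]
ee_rot: [[-0.212, -0.977, -0.001], [-0.977, 0.212, -0.001], [0.001, 0.001, -1.0]]
wrist_force: [-0.6, 0.1, -0.6]
gripper_width: 0.999
gripper_force: 0.0
```

Run:
```python
from h import *
rel([*(MID+.005*D)[:2],.171])
c=cap('wrist','w1.png')
b,l=blobs(c,(20,120,90),(34,255,255));print(b)
```

```text
t 2.2 tcp [0.5481 0.299  0.2978] xyz [1.8, 0.2, 126.8] ang [0.0008, -0.0008, 0.003] F [-0.6  0.1 -0.6] 0.9990421378827505
[([246, 113, 26, 111, 2744], [258.1, 166.8]), ([63, 275, 7, 21, 64], [65.7, 284.6]), ([444, 282, 9, 17, 53], [448.2, 290.5]), ([441, 303, 13, 18, 67], [448.4, 312.7]), ([63, 312, 10, 10, 39], [67.0, 316.0])]
```

View pics/w1.png

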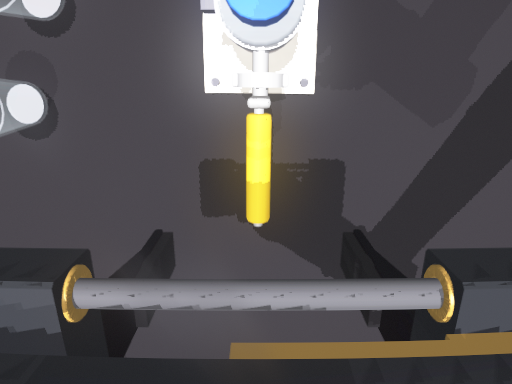

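The wrist view shows the yellow handle vertical at column 258, rows 113–224, between the open fingers. I'll check its world position before going down.

Run:
```python
from h import *
c=cap('wrist')
for uv in((260,114),(258,222)): 
    p=onz(c,uv,.165); print(p.round(4),((p-MID)@D).round(4),((p-MID)@RT[:,1]).round(4))
rel([*(MID+.005*D)[:2],.171])
```

```text
[0.5332 0.2395 0.165 ] -0.0544 0.0014
[0.5537 0.3263 0.165 ] 0.0348 0.0
t 2.3 tcp [0.5471 0.2957 0.2986] xyz [-1.7, -0.1, 127.6] ang [0.0013, -0.0016, 0.0007] F [ 0.7 -0.5  0.4] 0.9996058255016528
```

Emit:
{"name": "move_arm", "arguments": {
  "series": [
    {"grip":1,"xyz":[-1,0,35],"angular":[0,0,0]},
    {"grip":1,"xyz":[-2,0,70],"angular":[0,0,0]},
    {"grip":1,"xyz":[-2,0,100],"angular":[0,0,0]},
    {"grip":1,"xyz":[-2,0,120],"angular":[0,0,0]},
    {"grip":1,"xyz":[-2,0,127],"angular":[0,0,0]},
    {"grip":1,"xyz":[-2,0,127],"angular":[0,0,0]},
    {"grip":0.1,"xyz":[-2,0,127],"angular":[0,0,0]},
    {"grip":0.1,"xyz":[-2,0,127],"angular":[0,0,0]},
    {"grip":0.1,"xyz":[-2,0,127],"angular":[0,0,0]},
    {"grip":0.1,"xyz":[-2,0,127],"angular":[0,0,0]}
  ]
}}

```text
time_s: 3.3
tcp_pos: [0.548, 0.2975, 0.1734]
ee_rot: [[-0.215, -0.977, 0.001], [-0.977, 0.215, 0.001], [-0.001, -0.001, -1.0]]
wrist_force: [-0.6, -0.6, 0.2]
gripper_width: 0.721
gripper_force: 0.0
```

Emit:
{"name": "move_arm", "arguments": {
  "series": [
    {"grip":0.1,"xyz":[0,0,0],"angular":[0,0,0]},
    {"grip":0.1,"xyz":[0,0,0],"angular":[0,0,0]},
    {"grip":0.1,"xyz":[0,0,0],"angular":[0,0,0]}
  ]
}}

```text
time_s: 3.6
tcp_pos: [0.5478, 0.2974, 0.1726]
ee_rot: [[-0.215, -0.977, -0.0], [-0.977, 0.215, -0.0], [0.0, 0.0, -1.0]]
wrist_force: [1.3, 0.9, -0.2]
gripper_width: 0.443
gripper_force: 0.0
```

Run:
```python
from h import *
rel([*(MID+.005*D)[:2],.171])
```

```text
t 3.6 tcp [0.5478 0.2974 0.1726] xyz [0.3, 0.4, 1.6] ang [0.0, -0.0, -0.0001] F [ 1.3  0.9 -0.2] 0.4433634479803022
```

Emit:
{"name": "move_arm", "arguments": {
  "series": [
    {"grip":0.1,"xyz":[0,0,1],"angular":[0,0,0]},
    {"grip":0.1,"xyz":[0,0,1],"angular":[0,0,0]},
    {"grip":0.1,"xyz":[0,0,1],"angular":[0,0,0]},
    {"grip":0.1,"xyz":[0,0,1],"angular":[0,0,0]}
  ]
}}

```text
time_s: 4.0
tcp_pos: [0.5476, 0.2973, 0.1714]
ee_rot: [[-0.215, -0.977, -0.001], [-0.977, 0.215, -0.0], [0.0, 0.001, -1.0]]
wrist_force: [-0.6, 0.2, -0.3]
gripper_width: 0.223
gripper_force: 30.0
```

Emit:
{"name": "move_arm", "arguments": {
  "series": [
    {"grip":0.1,"xyz":[0,7.0,0.6],"angular":[0,0,0]},
    {"grip":0.1,"xyz":[0,13.9,2.2],"angular":[0,0,0]},
    {"grip":0.1,"xyz":[0,20.4,4.9],"angular":[0,0,0]},
    {"grip":0.1,"xyz":[0,26.5,8.6],"angular":[0,0,0]},
    {"grip":0.1,"xyz":[0,31.8,13.2],"angular":[0,0,0]}
  ]
}}

```text
time_s: 4.5
tcp_pos: [0.5163, 0.3045, 0.1591]
ee_rot: [[-0.215, -0.977, 0.001], [-0.977, 0.215, 0.001], [-0.001, -0.001, -1.0]]
wrist_force: [1.7, -0.5, 4.2]
gripper_width: 0.22
gripper_force: 30.0
```

Run:
```python
from h import *
rel([*(MID+.005*D)[:2],.171])
```

```text
t 4.5 tcp [0.5163 0.3045 0.1591] xyz [0.4, -32.0, -11.9] ang [-0.0006, 0.0007, 0.0003] F [ 1.7 -0.5  4.2] 0.21981957743539593
```

Emit:
{"name": "move_arm", "arguments": {
  "series": [
    {"grip":0.1,"xyz":[0,4.6,5.3],"angular":[0,0,0]},
    {"grip":0.1,"xyz":[0,8.3,11.4],"angular":[0,0,0]},
    {"grip":0.1,"xyz":[0,11,17.9],"angular":[0,0,0]},
    {"grip":0.1,"xyz":[0,12.6,24.8],"angular":[0,0,0]},
    {"grip":0.1,"xyz":[0,13.2,31.8],"angular":[0,0,0]},
    {"grip":0.1,"xyz":[0,12.6,38.8],"angular":[0,0,0]},
    {"grip":0.1,"xyz":[0,11,45.7],"angular":[0,0,0]},
    {"grip":0.1,"xyz":[0,8.3,52.2],"angular":[0,0,0]},
    {"grip":0.1,"xyz":[0,4.6,58.2],"angular":[0,0,0]},
    {"grip":0.1,"xyz":[0,0,63.6],"angular":[0,0,0]}
  ]
}}

```text
time_s: 5.5
tcp_pos: [0.5164, 0.3044, 0.0935]
ee_rot: [[-0.215, -0.977, -0.001], [-0.977, 0.215, -0.0], [0.0, 0.001, -1.0]]
wrist_force: [-3.7, 2.4, 2.9]
gripper_width: 0.223
gripper_force: 30.0
```

Emit:
{"name": "move_arm", "arguments": {
  "series": [
    {"grip":0.1,"xyz":[0,-5.4,4.6],"angular":[0,0,0]},
    {"grip":0.1,"xyz":[0,-11.4,8.3],"angular":[0,0,0]},
    {"grip":0.1,"xyz":[0,-17.9,11],"angular":[0,0,0]},
    {"grip":0.1,"xyz":[0,-24.8,12.6],"angular":[0,0,0]},
    {"grip":0.1,"xyz":[0,-31.8,13.2],"angular":[0,0,0]},
    {"grip":0.1,"xyz":[0,-31.8,13.2],"angular":[0,0,0]},
    {"grip":0.1,"xyz":[0,-31.8,13.2],"angular":[0,0,0]}
  ]
}}

```text
time_s: 6.2
tcp_pos: [0.5493, 0.2969, 0.0816]
ee_rot: [[-0.216, -0.976, 0.002], [-0.976, 0.216, 0.0], [-0.001, -0.002, -1.0]]
wrist_force: [4.5, 0.4, -3.5]
gripper_width: 0.222
gripper_force: 30.0
```

Run:
```python
from h import *
rel([*(MID+.005*D)[:2],.081])
cap('side','side2.png')
```

```text
t 6.2 tcp [0.5493 0.2969 0.0816] xyz [0.2, 2.0, 0.6] ang [-0.0022, 0.0008, -0.0004] F [ 4.5  0.4 -3.5] 0.2216998651595309
```

View pics/side2.png

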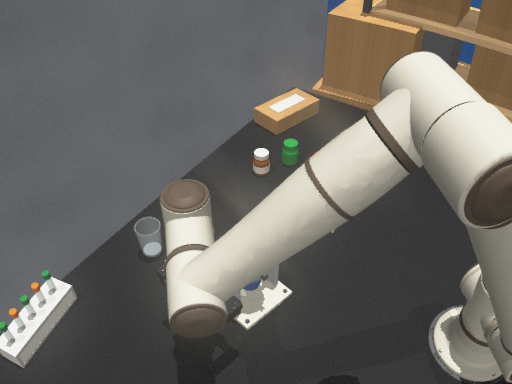

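The arm hides most of the mixer, but the blue cap now shows at the bottom near (252,285), so the bottle is inverted. I'll hold there for about 3 s.

Emit:
{"name": "move_arm", "arguments": {
  "series": [
    {"grip":0.1,"xyz":[0,0,0],"angular":[0,0,0]},
    {"grip":0.1,"xyz":[0,0,0],"angular":[0,0,0]},
    {"grip":0.1,"xyz":[0,0,0],"angular":[0,0,0]},
    {"grip":0.1,"xyz":[0,0,0],"angular":[0,0,0]},
    {"grip":0.1,"xyz":[0,0,0],"angular":[0,0,0]},
    {"grip":0.1,"xyz":[0,0,0],"angular":[0,0,0]},
    {"grip":0.1,"xyz":[0,0,0],"angular":[0,0,0]},
    {"grip":0.1,"xyz":[0,0,0],"angular":[0,0,0]},
    {"grip":0.1,"xyz":[0,0,0],"angular":[0,0,0]},
    {"grip":0.1,"xyz":[0,0,0],"angular":[0,0,0]}
  ]
}}

```text
time_s: 7.25
tcp_pos: [0.5478, 0.2974, 0.0815]
ee_rot: [[-0.215, -0.977, -0.0], [-0.977, 0.215, -0.0], [0.0, 0.0, -1.0]]
wrist_force: [3.8, 0.1, -3.7]
gripper_width: 0.223
gripper_force: 30.0
```

Emit:
{"name": "move_arm", "arguments": {
  "series": [
    {"grip":0.1,"xyz":[0,0,0],"angular":[0,0,0]},
    {"grip":0.1,"xyz":[0,0,0],"angular":[0,0,0]},
    {"grip":0.1,"xyz":[0,0,0],"angular":[0,0,0]},
    {"grip":0.1,"xyz":[0,0,0],"angular":[0,0,0]},
    {"grip":0.1,"xyz":[0,0,0],"angular":[0,0,0]},
    {"grip":0.1,"xyz":[0,0,0],"angular":[0,0,0]},
    {"grip":0.1,"xyz":[0,0,0],"angular":[0,0,0]},
    {"grip":0.1,"xyz":[0,0,0],"angular":[0,0,0]},
    {"grip":0.1,"xyz":[0,0,0],"angular":[0,0,0]},
    {"grip":0.1,"xyz":[0,0,0],"angular":[0,0,0]}
  ]
}}

```text
time_s: 8.25
tcp_pos: [0.5478, 0.2973, 0.0815]
ee_rot: [[-0.215, -0.977, -0.0], [-0.977, 0.215, -0.0], [0.0, 0.0, -1.0]]
wrist_force: [3.2, 0.5, -4.8]
gripper_width: 0.219
gripper_force: 30.0
```

Emit:
{"name": "move_arm", "arguments": {
  "series": [
    {"grip":0.1,"xyz":[0,0,0],"angular":[0,0,0]},
    {"grip":0.1,"xyz":[0,0,0],"angular":[0,0,0]},
    {"grip":0.1,"xyz":[0,0,0],"angular":[0,0,0]},
    {"grip":0.1,"xyz":[0,0,0],"angular":[0,0,0]},
    {"grip":0.1,"xyz":[0,0,0],"angular":[0,0,0]},
    {"grip":0.1,"xyz":[0,0,0],"angular":[0,0,0]},
    {"grip":0.1,"xyz":[0,0,0],"angular":[0,0,0]},
    {"grip":0.1,"xyz":[0,0,0],"angular":[0,0,0]}
  ]
}}

```text
time_s: 9.05
tcp_pos: [0.5478, 0.2973, 0.0815]
ee_rot: [[-0.215, -0.977, -0.0], [-0.977, 0.215, -0.0], [0.0, 0.0, -1.0]]
wrist_force: [2.9, -0.1, -5.0]
gripper_width: 0.217
gripper_force: 30.0
```

Run:
```python
from h import *
rel([*(MID+.005*D)[:2],.081])
```

```text
t 9.05 tcp [0.5478 0.2973 0.0815] xyz [0.2, 0.4, 0.5] ang [0.0001, -0.0001, -0.0002] F [ 2.9 -0.1 -5. ] 0.21744570689919349
```

Settled straight below the start point for 2.8 s. Now I'll go back the same way.

Emit:
{"name": "move_arm", "arguments": {
  "series": [
    {"grip":0.1,"xyz":[0,7.0,-0.6],"angular":[0,0,0]},
    {"grip":0.1,"xyz":[0,13.9,-2.2],"angular":[0,0,0]},
    {"grip":0.1,"xyz":[0,20.4,-4.9],"angular":[0,0,0]},
    {"grip":0.1,"xyz":[0,26.5,-8.6],"angular":[0,0,0]},
    {"grip":0.1,"xyz":[0,31.8,-13.2],"angular":[0,0,0]},
    {"grip":0.1,"xyz":[0,36.4,-18.5],"angular":[0,0,0]},
    {"grip":0.1,"xyz":[0,40.1,-24.6],"angular":[0,0,0]},
    {"grip":0.1,"xyz":[0,42.8,-31.1],"angular":[0,0,0]},
    {"grip":0.1,"xyz":[0,44.4,-38],"angular":[0,0,0]},
    {"grip":0.1,"xyz":[0,45,-45],"angular":[0,0,0]}
  ]
}}

```text
time_s: 10.05
tcp_pos: [0.5026, 0.3075, 0.1274]
ee_rot: [[-0.215, -0.977, -0.001], [-0.977, 0.215, 0.0], [-0.0, 0.001, -1.0]]
wrist_force: [-2.5, 4.5, -3.5]
gripper_width: 0.221
gripper_force: 30.0
```

Emit:
{"name": "move_arm", "arguments": {
  "series": [
    {"grip":0.1,"xyz":[0,-0.6,-7],"angular":[0,0,0]},
    {"grip":0.1,"xyz":[0,-2.2,-13.9],"angular":[0,0,0]},
    {"grip":0.1,"xyz":[0,-4.9,-20.4],"angular":[0,0,0]},
    {"grip":0.1,"xyz":[0,-8.6,-26.5],"angular":[0,0,0]},
    {"grip":0.1,"xyz":[0,-13.2,-31.8],"angular":[0,0,0]},
    {"grip":0.1,"xyz":[0,-18.5,-36.4],"angular":[0,0,0]},
    {"grip":0.1,"xyz":[0,-24.6,-40.1],"angular":[0,0,0]},
    {"grip":0.1,"xyz":[0,-31.1,-42.8],"angular":[0,0,0]},
    {"grip":0.1,"xyz":[0,-38,-44.4],"angular":[0,0,0]},
    {"grip":0.1,"xyz":[0,-45,-45],"angular":[0,0,0]}
  ]
}}

```text
time_s: 11.05
tcp_pos: [0.5483, 0.2971, 0.1715]
ee_rot: [[-0.215, -0.977, -0.001], [-0.977, 0.215, -0.0], [0.0, 0.0, -1.0]]
wrist_force: [-3.1, 3.2, -3.6]
gripper_width: 0.222
gripper_force: 30.0
```

Emit:
{"name": "move_arm", "arguments": {
  "series": [
    {"grip":0.1,"xyz":[0,0,0],"angular":[0,0,0]},
    {"grip":0.1,"xyz":[0,0,0],"angular":[0,0,0]},
    {"grip":0.1,"xyz":[0,0,0],"angular":[0,0,0]},
    {"grip":0.1,"xyz":[0,0,0],"angular":[0,0,0]},
    {"grip":0.1,"xyz":[0,0,0],"angular":[0,0,0]}
  ]
}}

```text
time_s: 11.55
tcp_pos: [0.5482, 0.2971, 0.1715]
ee_rot: [[-0.215, -0.977, 0.001], [-0.977, 0.215, -0.0], [0.0, -0.001, -1.0]]
wrist_force: [2.9, 1.7, -4.0]
gripper_width: 0.22
gripper_force: 30.0
```

Run:
```python
from h import *
rel([*(MID+.005*D)[:2],.171])
```

```text
t 11.55 tcp [0.5482 0.2971 0.1715] xyz [0.1, 0.8, 0.5] ang [-0.0006, -0.0001, -0.0002] F [ 2.9  1.7 -4. ] 0.22020093399542004
```

Back at the top. I'll open the gripper in place, then retract.

Emit:
{"name": "move_arm", "arguments": {
  "series": [
    {"grip":1,"xyz":[0,0,0],"angular":[0,0,0]},
    {"grip":1,"xyz":[0,0,0],"angular":[0,0,0]},
    {"grip":1,"xyz":[0,0,0],"angular":[0,0,0]},
    {"grip":1,"xyz":[0,0,0],"angular":[0,0,0]},
    {"grip":1,"xyz":[0,0,0],"angular":[0,0,0]},
    {"grip":1,"xyz":[0,0,0],"angular":[0,0,0]},
    {"grip":1,"xyz":[0,0,0],"angular":[0,0,0]},
    {"grip":1,"xyz":[0,0,0],"angular":[0,0,0]},
    {"grip":1,"xyz":[0,0,0],"angular":[0,0,0]},
    {"grip":1,"xyz":[0,0,0],"angular":[0,0,0]}
  ]
}}

```text
time_s: 12.55
tcp_pos: [0.5478, 0.2973, 0.1716]
ee_rot: [[-0.215, -0.977, -0.0], [-0.977, 0.215, -0.0], [0.0, 0.0, -1.0]]
wrist_force: [0.3, -0.1, 0.3]
gripper_width: 0.981
gripper_force: 0.0
```

Emit:
{"name": "move_arm", "arguments": {
  "series": [
    {"grip":1,"xyz":[0,0,-10],"angular":[0,0,0]},
    {"grip":1,"xyz":[0,0,-30],"angular":[0,0,0]},
    {"grip":1,"xyz":[0,0,-60],"angular":[0,0,0]},
    {"grip":1,"xyz":[0,0,-95],"angular":[0,0,0]},
    {"grip":1,"xyz":[0,0,-120],"angular":[0,0,0]},
    {"grip":1,"xyz":[0,0,-127],"angular":[0,0,0]},
    {"grip":1,"xyz":[0,0,-127],"angular":[0,0,0]},
    {"grip":1,"xyz":[0,0,-127],"angular":[0,0,0]}
  ]
}}

```text
time_s: 13.35
tcp_pos: [0.5472, 0.2971, 0.2973]
ee_rot: [[-0.215, -0.977, -0.002], [-0.977, 0.215, -0.001], [0.001, 0.002, -1.0]]
wrist_force: [-0.2, 0.1, -0.9]
gripper_width: 1.002
gripper_force: 0.0
```

Run:
```python
from h import *
rel([*(MID+.005*D)[:2],.30])
c=cap('wrist','w3.png')
b,l=blobs(c,(20,120,90),(34,255,255),500);print(b)
for uv in((b[0][1][0],b[0][0][1]+1),(b[0][1][0],b[0][0][1]+b[0][0][3]-2)):
    p=onz(c,uv,.165); print(p.round(4),((p-MID)@RT[:,1]).round(4))
cap('scene','scene3.png')
```

```text
t 13.35 tcp [0.5472 0.2971 0.2973] xyz [-0.1, -0.1, -2.7] ang [0.0019, -0.0014, -0.0003] F [-0.2  0.1 -0.9] 1.00186804704166
[([244, 116, 26, 111, 2770], [256.3, 170.0])]
[0.5361 0.2411 0.165 ] -0.001
[0.5555 0.3283 0.165 ] -0.0012
```

View pics/w3.png

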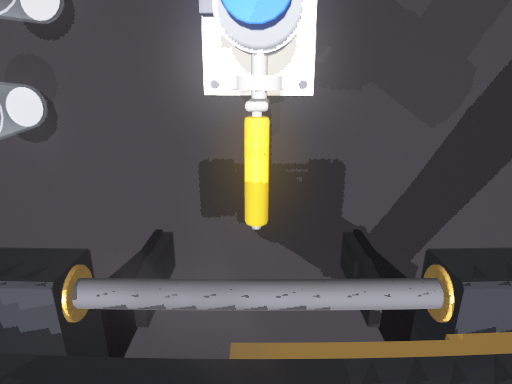

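View pics/scene3.png

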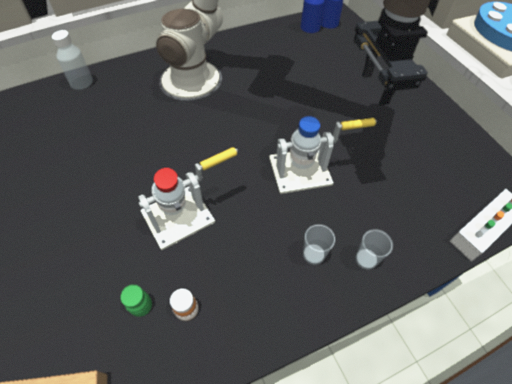

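The wrist view shows the handle at column 256, rows 116–227, within about 2 mm of where it started, and the blue cap is up. In the scene view the bottle is upright at (309,127), and the red mixer, beakers and jar haven't moved. The gripper is clear.

```bash
python3 -c "
from station import r
print(r.finish_job())"
```

```text
the job is handed in; nothing more can be done
None
```

The blue-capped bottle was turned fully upside down, rested there for about 2.8 s, turned back upright and released, and the job is handed in at about 13.4 s with the red-capped bottle, beaker and jar where they were.

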